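Start a mandrel clamp screw square and nip it up

TASK

The clamp screw of the ring-mandrel holder stands loose and crooked in its thread. Take the T-key from its wooden block, fit it fully down over the screw's square head and stand the screw up square before the first turn; then, keeping it square, turn it clockwise until you feel it nip the mandrel and stop there, snug but not forced. Put the key back standing in its hole in the block, and leave the ring stand, cocktail ring, magnifier and dish alone.

Things in the scene. Friction and masses are not known exactly. Their poses are not given: they have to be found in the camera images.
- key: dark steel T-handle square box key, 200 g, 102 mm tall, standing upright. Origin: centre of the socket's open end face (its lowest point); z up the shank, x along the cross bar. Socket: square outside 23 mm, inside 14.6 mm, 15 mm deep, flats square to x and y. Shank 12 mm thick, z = 26 to 78 mm. The same after a half turn about z; the socket after a quarter turn.
- key_grip (a point): the place to grip the key: centre of its head block, 90 mm up the key; axes as the key's. The block is 22 mm along x, 16 mm along y, 24 mm high. The cross bar, 8 mm thick, 101 mm long, passes through it along x.
- screw: steel clamp screw. Origin: on the upright thread's axis at the boss's top, 58 mm above the counter; it stays there as the screw leans. z up the screw's axis, x, y square to the head's flats. Shank 12 mm thick to z = 24, round collar 23 mm wide at z = 24 to 28, square head 13 mm across flats to z = 37, chamfered top 8.6 mm wide at z = 41. Push on it with less than 25 N.
- screw_collar (a point): centre of the collar's top face, 28 mm up the screw; leans with it. Fully on, the key's end face lies here. The screw starts 0.06 to 0.15 rad off upright and rocks about its origin (to 0.18 rad) with a light rub of 0.02 N m, no spring: it stays where left, and whoever holds its head sets its lean. Pressed lightly on the collar, the key squares it; side force then points to the axis.
- screw_turn (a joint): turn of the screw, rad, growing clockwise seen from above, starting anywhere from -0.35 to 0.3. The quick thread drags with 0.06 N m and feeds 8 mm a turn. The screw meets the mandrel 0.8 to 1.45 rad on from its start, to be found by feel: there it stops firmly and the torque climbs. Snug is 0.1 to 0.25 N m; 0.3 N m is forced. The key has 0.13 rad of play each way.
- holder: dark iron mandrel holder, fixed to the counter; origin under its centre, straight below the screw. Base 80 x 116 x 10 mm, block 54 x 48 mm to 54 mm high, round boss 28 mm wide to 58 mm. A 338 mm tapered steel ring mandrel (25 mm at its thick end) passes through it along its x at 31 mm height, pointing away from the robot.
- block_hole (a point): centre of the floor of the round hole the key stands in, 12 mm above the counter, z up. Hole 37 mm wide, 28 mm deep, small bevel; the fixed wooden block, 100 x 80 mm, has its top at 40 mm. Four 11 mm holes near its corners are empty.
- stand: black lacquered ring stand with six slots, 74 x 144 mm, 44 mm high with the two gold bands seated in it; origin under its centre; loose, not to be moved
- cocktail_ring: silver cocktail ring with a red stone lying on the counter, about 27 mm long and 10 mm high, 14 g; origin under the band's centre; not to be moved
- magnifier: brass hand magnifier lying flat, lens frame 70 mm wide, 10 mm high, handle running 133 mm to -x of the lens; origin under the lens centre; not to be moved
- dish: white porcelain ring dish, 96 mm wide, 24 mm high; origin under its centre; not to be moved
Not all that is in view belongs to the job. There is more than one size of the key; the job needs the middle-sized.

How it is judged:
On the way, in this order (a step that is already met when the one before it is completed fails the run):
1. the key is fully down on the screw and both stand square (screw within 0.05, key 0.07 rad of upright) before the screw is turned (reading below 0.42 rad) (z of key in the frame of screw_collar between -0.003 and 0.003 m and distance between key and screw_collar below 0.005 m and angle between screw_collar's own z axis and vertical below 0.05 rad and angle between key's own z axis and vertical below 0.07 rad and value of joint screw_turn below 0.42 rad), for 0.2 s.
2. with the key still fully down and square, the screw has been turned clockwise until it nips the mandrel (reading above 1.09 rad) (z of key in the frame of screw_collar between -0.003 and 0.003 m and distance between key and screw_collar below 0.005 m and value of joint screw_turn above 1.09 rad and angle between screw_collar's own z axis and vertical below 0.07 rad), for 0.1 s.
At the end, for the whole second after the job is handed in: The screw is nipped against the mandrel (reading above 1.07 rad) and stands within 0.07 rad of upright; the key stands in the block's hole, its foot within 4 mm of the hole's floor and 10 mm of its centre, within 0.1 rad of upright, at rest and released (value of joint screw_turn above 1.07 rad and angle between screw_collar's own z axis and vertical below 0.07 rad and horizontal distance between key and block_hole below 0.01 m and z of key in the frame of block_hole below 0.004 m and angle between key's own z axis and vertical below 0.1 rad and linear speed of key below 0.02 m/s); the robot touches nothing.
It fails at once if the screw leans more than 0.07 rad once its turning has begun (reading above 0.42 rad): cross-threaded (value of joint screw_turn above 0.42 rad and angle between screw_collar's own z axis and vertical above 0.07 rad).
It fails at once if the screw is forced: contact forces between key and screw above 25 N before turning (reading below 0.42 rad), or adding up to over 55 N after (about 0.3 N m) ((value of joint screw_turn below 0.42 rad and contact force between key and screw above 25 N) or contact force between key and screw above 55 N).
It fails at once if a bystander (ring stand, cocktail ring, magnifier or dish) is moved more than 15 mm (distance of any of stand, cocktail_ring, magnifier, dish from where it was at the start of the episode above 0.015 m).
It also fails if it takes over 72 s, if anything falls off the work surface, if the arm or the gripper's body presses on something with over 40 N, if the wrist force passes 120 N, or if a joint passes its speed limit or range.

ROBOT

A 7-joint arm with a two-finger parallel gripper is mounted at the origin on the work surface. World frame = base frame: x ahead of the robot, y to its left, z up, the work surface at z = 0. Lengths are in m, angles in rad, forces in N, time in s.
With the tool pointing down it reaches from about 0.4 to 0.75 m from the base axis. Payload 19.5 kg.
Tool frame: the origin (TCP) lies between the finger pads; the fingertips stand 14 mm ahead of it and the grasp point (between the pads) lies 5 mm behind it (manip.nose_length is the distance from the TCP to the fingertips, in m); z points along the fingers, y is the line along which they close (so a half turn about z gives the same grasp; the last joint's range is limited). The gripper opens to 85 mm and grips with 20 to 120 N. Pads are 22 mm wide; open, the fingers measure 114 mm over their backs; the gripper's body (76 mm by 85 mm) begins 54 mm behind the grasp point. The pads swing forward as they close: fully open they stand 13 mm farther back than shut.
Start: joints at [1.213, 0.707, -0.028, 1.485, 0.022, 0.951, -0.075], TCP at [0.179, -0.547, 0.245] pointing down, gripper open.
Joint ranges: [-2.71, 2.71], [-0.32, 2.16], [-1.57, 1.52], [0, 2.45], [-1.46, 4.6], [0, 2.02], [-2.83, 2.83]. Speed limits (rad/s): [1.89, 1.89, 2.57, 2.57, 3.01, 3.01, 3.01].

INTERFACE

Orientations are given as a unit quaternion [x, y, z, w].
In Python, from cell import manip, cams, workorder gives the robot as it stands. The module is installed in compiled form; this text tells all that it offers.
- The arm moves only by the tool send_rows, never from a script. Its argument "commands" is a list of rows, each a list of 4 numbers: the shift along the tool's x, y, z in m, then the turn about the tool's z in degrees. A call has 1 to 12 rows; each row shifts and turns the commanded pose from where the row before left it, along the tool's axes as they then stand; what a row does not reach is not made up. A row lasts 1/10 s, in which the tool goes at most 50 mm and 8.59 degrees, less where a joint would pass 70% of its speed; a pose out of reach is approached as far as the arm can. A call is refused whole if a number of a shift passes 0.05 or a number of a turn 8.59, either way. A call with a gripper value outside its range is refused whole. "hand" is the finger opening in m, from 0 to 0.0854, set as the call begins (left out, the last holds). The fingers move at their own pace and stop on an object; the grip force is fixed at half the most. Time passes only in rows, so rows that do not move let the fingers close. It gives the time, the measured TCP pose, the force, the opening and the grip force at its end, in the units of the state.
- manip.sense(): the state, without advancing time (a new reading comes with each control period).
- cams.grab_frame(name): name is "scene" or "top"; returns a dict with "frame" (400x640x3 uint8, blue, green, red), "fov_y" (degrees; the focal length in pixels is half the picture's height over the tangent of half this angle, whatever the lens; pixels are square), "cx", "cy" (the principal point, pixels), "k1" (the pictures are not rectified: a ray, as slopes to the right and down, at radius r is drawn at 1 + k1 r^2 times it, then the intrinsics apply), "R" (3x3) and "t" (3): a world point X has camera coordinates R X + t. Camera axes: x right, y down, z forward; pixel columns grow to the right and rows downward; lengths in m; the calibration is good to about 2 mm. A picture is of the moment at which its call begins. There is no depth.
- workorder.job_done(): hands the job in; it is judged then, once.
The state is a dict: "clock": time; "joints": joint angles; "joint_velocities": joint speeds; "joint_efforts": joint torques, N m; "ee_pos": TCP position; "tool_rot": TCP orientation; "force": force on the tool from outside, world axes, zero at the start; "wrist_torque": the same for the moment, N m; "width": opening from 0.0 (shut) to 1.0 (fully open); "gripper_force": force on a finger pad.
Only numpy, scipy, OpenCV 4.12 (cv2) and the standard library are available. Lean on these libraries where they do the work, as an engineer would, in place of code of your own. Each camera call takes 0.05 s, during which the arm holds its last target. There are 200 camera calls.

## Working session

There is one attempt and no reset: what is moved stays moved. The work goes in short steps, Python scripts to look and compute and a tool call to move; the robot and the scene stay as the last step left them, time stands still between calls to the robot, and variables do not carry over. Pictures are saved under pics/ and viewed, at most 10 in all, crops included, and the job is handed in when it is done.

Besides the shell and the picture viewer there is one more tool, called after "Call:" in YAML: its name, and indented under it one key for each argument. send_rows: Moves the arm, as the interface text tells. Its arguments: {"type":"object","properties":{"commands":{"type":"array"},"hand":{"type":"number"}},"required":["commands"]}

```bash
mkdir -p pics
cat > h.py <<'E'
import numpy as np, cv2, json
from cell import manip, cams, workorder
def grab(n):
    f=cams.grab_frame(n); return f
def K(f):
    fl=200/np.tan(np.radians(f["fov_y"])/2); return np.array([[fl,0,f["cx"]],[0,fl,f["cy"]],[0,0,1]])
def ray(f,u,v):
    k=K(f); d=np.array([(u-k[0,2])/k[0,0],(v-k[1,2])/k[1,1]]); s=d.copy()
    for _ in range(20): s=d/(1+f["k1"]*(s@s))
    R=np.array(f["R"]);t=np.array(f["t"])
    return -R.T@t, R.T@np.array([s[0],s[1],1])
def onz(f,u,v,z):
    o,d=ray(f,u,v); return o+d*(z-o[2])/d[2]
def proj(f,X):
    c=np.array(f["R"])@np.array(X)+np.array(f["t"]); s=c[:2]/c[2]; s=s*(1+f["k1"]*(s@s)); k=K(f)
    return np.array([k[0,0]*s[0]+k[0,2],k[1,1]*s[1]+k[1,2]])
def tri(r):
    A=0;b=0
    for o,d in r:
        d=d/np.linalg.norm(d);P=np.eye(3)-np.outer(d,d);A=A+P;b=b+P@o
    return np.linalg.solve(A,b)
E
python3 - <<'E'
from h import *
for n in("scene","top"):
    f=grab(n); cv2.imwrite(f"pics/{n}0.png",f["frame"]); print(n,f["fov_y"],f["cx"],f["cy"],f["k1"],-np.array(f["R"]).T@np.array(f["t"]),np.round(f["R"],3).tolist())
s=manip.sense(); print(s, manip.nose_length)
E
```

```text
scene 42.29513060135237 326.39354683130864 195.37020151179243 0.024626742949176952 [ 1.15025986 -0.64165199  1.06806428] [[0.714, 0.699, 0.017], [0.533, -0.528, -0.661], [-0.453, 0.481, -0.75]]
top 51.24510998890415 320.16902300901626 196.8563907831952 -0.06314665332577525 [0.39617841 0.00173331 1.24783275] [[-0.022, -1.0, -0.022], [-0.99, 0.025, -0.139], [0.14, 0.019, -0.99]]
{'clock': 0.1, 'joints': array([ 1.21332086,  0.70703944, -0.02765352,  1.48492923,  0.02200294,
        0.95089541, -0.07551521]), 'joint_velocities': array([-0.00094169, -0.00147711, -0.00050929, -0.00108574,  0.00108676,
        0.00140747,  0.00167764]), 'joint_efforts': array([ 2.10524595e-03, -8.84284115e+01,  1.23638090e+00, -2.36450207e+01,
        1.69380329e-02,  5.13955514e-03,  8.70601912e-05]), 'ee_pos': array([ 0.17851956, -0.54636166,  0.24488005]), 'tool_rot': array([ 9.87560455e-01,  1.57239033e-01, -7.97986970e-05, -4.78094506e-04]), 'force': array([-0.83239885, -0.46454056, -0.34970503]), 'wrist_torque': array([-0.03631513,  0.02592198, -0.03779812]), 'gripper_force': 0.0, 'width': 0.9960938321110695} 0.014
```

View pics/scene0.png

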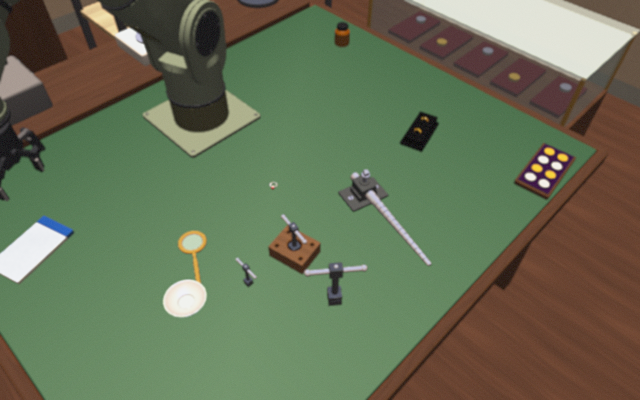

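View pics/top0.png

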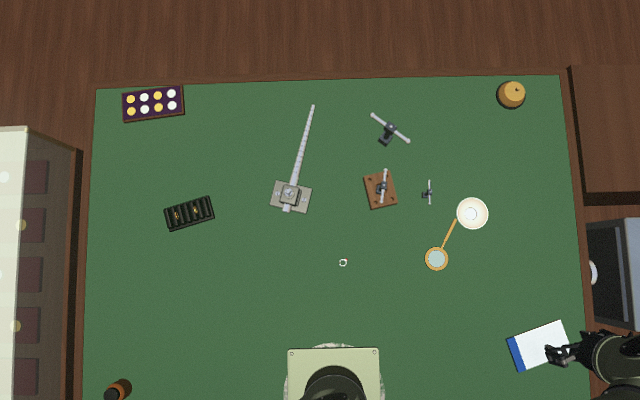

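Key candidates: large key at scene (335,280), small key at (248,272), and the one standing in the wooden block at (293,240). I choose the one in the block, which is the middle size. Next is one close crop to check it.

Run:
```python
from h import *
t=grab("top");s=grab("scene")
def c(f,x,y,w=50,h=37): return cv2.resize(f["frame"][y-h:y+h,x-w:x+w],(400,296),interpolation=cv2.INTER_CUBIC)
im=np.vstack([np.hstack([c(t,382,188),c(t,291,192)]),np.hstack([c(s,295,240),c(s,365,188)])])
cv2.imwrite("pics/crop1.png",im)
```

```text
(no output)
```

View pics/crop1.png

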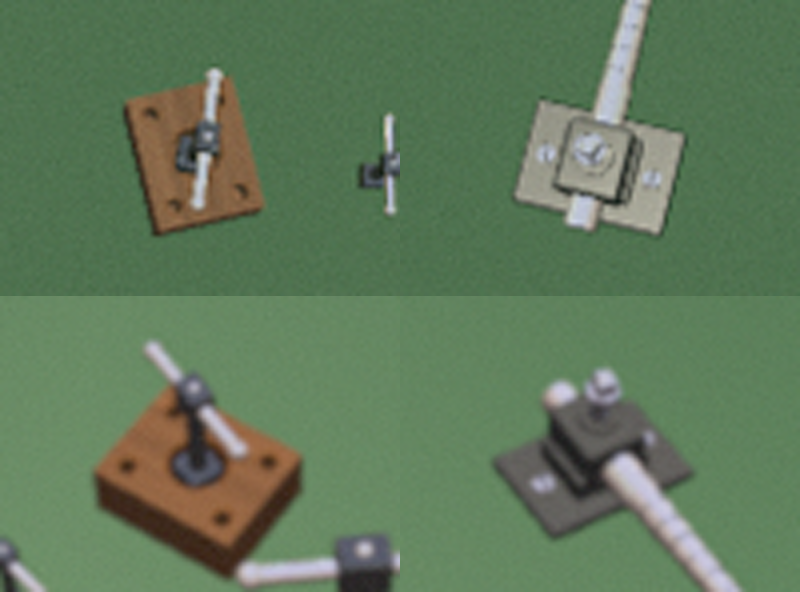

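The crop shows the block key: head at top px (383.7,185), bar ends at (385.4,169.4) and (381.4,202), socket in the block's round hole. The screw head is at top px ~(289,192) and scene px ~(365.5,172.5). Now I convert these to positions.

Run:
```python
from h import *
t=grab("top");s=grab("scene")
def px(x,y,q):
    ox,oy={'a':(332,151),'b':(241,155),'c':(245,203),'d':(315,151)}[q]
    if q in'bd':x-=400
    if q in'cd':y-=296
    return ox+(x+.5)/4-.5, oy+(y+.5)/4-.5
T=lambda x,y,q,z:onz(t,*px(x,y,q),z)
S=lambda x,y,q,z:onz(s,*px(x,y,q),z)
# key
b1=T(214,74,'a',.102);b2=T(198,205,'a',.102);c1=S(152,346,'c',.102);c2=S(240,450,'c',.102)
print("bar top",b1,b2,(b1+b2)/2,np.degrees(np.arctan2(*(b1-b2)[1::-1])))
print("bar scene",c1,c2,(c1+c2)/2,np.linalg.norm(b1-b2),np.linalg.norm(c1-c2),np.degrees(np.arctan2(*(c1-c2)[1::-1])))
print("tri head", tri([ray(t,*px(207,135,'a')),ray(s,*px(193,388,'c'))]))
P=[T(x,y,'a',.04) for x,y in [(125,101),(232,77),(262,208),(156,234)]]
print("block",np.mean(P,0),np.degrees(np.arctan2(*(P[1]-P[2])[1::-1])),[np.linalg.norm(P[i]-P[i-1]) for i in range(4)])
P=[T(x,y,'b',.01) for x,y in [(541,98),(686,134),(660,236),(515,200)]]
print("holder",np.mean(P,0),np.degrees(np.arctan2(*(P[0]-P[3])[1::-1])),[np.linalg.norm(P[i]-P[i-1]) for i in range(4)])
print("screw tri",tri([ray(t,*px(592,147,'b')),ray(s,*px(602,380,'d'))]),"top@.095",T(592,147,'b',.097),"scene",S(602,380,'d',.097))
def big(f,x,y,w=17,h=13,k=23): return cv2.resize(f["frame"][y-h:y+h,x-w:x+w],None,fx=k,fy=k,interpolation=cv2.INTER_LANCZOS4)
im=np.hstack([big(t,289,192,k=11),big(s,365,176,k=11)]);print(im.shape)
cv2.imwrite("pics/screw.png",im)
```

```text
bar top [ 0.63149879 -0.15990469  0.102     ] [ 0.53951402 -0.14474733  0.102     ] [ 0.58550641 -0.15232601  0.102     ] -9.357175583694161
bar scene [ 0.53675255 -0.14191098  0.102     ] [ 0.62964292 -0.15816278  0.102     ] [ 0.58319773 -0.15003688  0.102     ] 0.09322523081791866 0.09430134216015681 170.0761575377137
tri head [ 0.58562915 -0.15212462  0.11471383]
block [ 0.58450163 -0.15115249  0.04      ] 10.08601495512228 [np.float64(0.10067538141989524), np.float64(0.08105054595082259), np.float64(0.09928924862922618), np.float64(0.07978389674791904)]
holder [0.5746806  0.11372922 0.01      ] -14.619687138082076 [np.float64(0.07982778514935183), np.float64(0.11337261495680118), np.float64(0.07936044666683484), np.float64(0.11245045336227943)]
screw tri [0.57661001 0.11191835 0.09687647] top@.095 [0.57623199 0.11152006 0.097     ] scene [0.57697443 0.11227023 0.097     ]
(286, 748, 3)
```

View pics/screw.png

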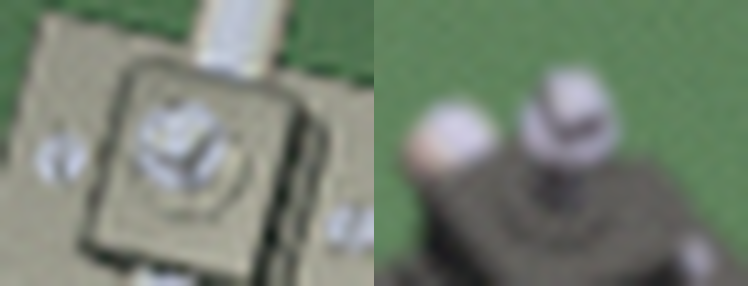

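Run:
```python
from h import *
out=[]
for n,(x,y) in(("top",(288,192)),("scene",(366,174))):
    fs=[grab(n) for _ in range(8)]; m=np.mean([f["frame"].astype(float) for f in fs],0)
    np.save(n+"avg.npy",m)
    c=m[y-8:y+8,x-8:x+8]; 
    c=(c-c.min())/(c.max()-c.min())*255
    out.append(cv2.resize(c.astype(np.uint8),(400,400),interpolation=cv2.INTER_CUBIC))
cv2.imwrite("pics/head.png",np.hstack(out))
f=fs[0]
```

```text
(no output)
```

View pics/head.png

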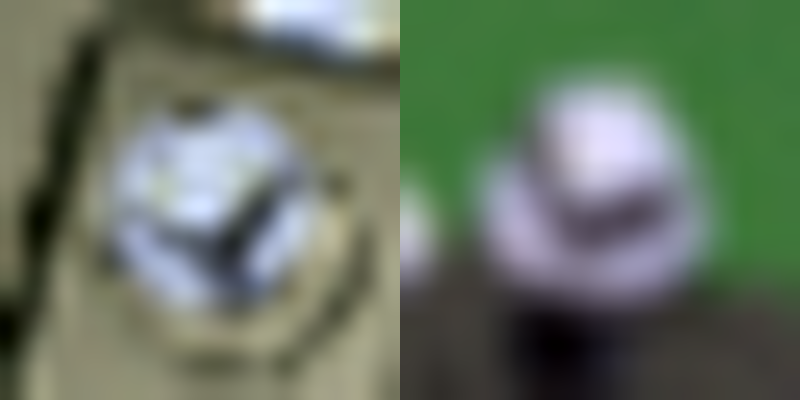

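Run:
```python
from h import *
t=grab("top");s=grab("scene")
def S(x,y,z): return onz(s,358+(x-400)/25-.5,166+y/25-.5,z)
def T(x,y,z): return onz(t,280+x/25-.5,184+y/25-.5,z)
print("collar ctr top",T(217,205,.086),"scene",S(595,205,.086))
c=S(590,222,.090)
for p in[(660,195),(545,150),(530,150)]:
    d=S(*p,.090)-c; print(d*1e3,np.degrees(np.arctan2(d[1],d[0]))%90)
# edges predicted for given yaw: unit dirs in px
for yaw in(5,-15,-25,-35):
    for f,n in((t,'top'),(s,'scene')):
        X=np.array([.575,.1125,.09]); r=[]
        for a in range(0,360,90):
            w=np.radians(yaw+a); r.append(proj(f,X+.013/2*np.array([np.cos(w)-np.sin(w),np.sin(w)+np.cos(w),0]))-proj(f,X))
        print(yaw,n,np.round(np.array(r)*25).tolist())
```

```text
collar ctr top [0.57705658 0.11384027 0.086     ] scene [0.57584861 0.11545012 0.086     ]
[2.57256679e+00 8.16996798e+00 1.11022302e-13] 72.52178134219922
[-10.30254248   4.48029817   0.        ] 66.49707591608379
[-11.41487876   3.35537289   0.        ] 73.61944272232637
5 top [[-63.0, -50.0], [-52.0, 63.0], [63.0, 50.0], [52.0, -63.0]]
5 scene [[87.0, -5.0], [-13.0, -63.0], [-87.0, 5.0], [13.0, 63.0]]
-15 top [[-41.0, -69.0], [-70.0, 42.0], [42.0, 69.0], [70.0, -42.0]]
-15 scene [[86.0, 17.0], [18.0, -61.0], [-86.0, -17.0], [-18.0, 61.0]]
-25 top [[-29.0, -75.0], [-76.0, 30.0], [29.0, 75.0], [76.0, -30.0]]
-25 scene [[82.0, 27.0], [32.0, -57.0], [-81.0, -27.0], [-32.0, 57.0]]
-35 top [[-15.0, -79.0], [-80.0, 16.0], [15.0, 79.0], [80.0, -16.0]]
-35 scene [[75.0, 37.0], [46.0, -51.0], [-74.0, -36.0], [-46.0, 52.0]]
```

Call:
send_rows:
  commands:
    - [0.0283, -0.0138, 0, 0]
    - [0.0283, -0.0138, 0, 0]
    - [0.0283, -0.0138, 0, 0]
    - [0.0283, -0.0138, 0, 0]
    - [0.0283, -0.0138, 0, 0]
    - [0.0283, -0.0138, 0, 0]
    - [0.0283, -0.0138, 0, 0]
    - [0.0283, -0.0138, 0, 0]
    - [0.0283, -0.0138, 0, 0]
    - [0.0283, -0.0138, 0, 0]
    - [0.0283, -0.0138, 0, 0]
    - [0.0283, -0.0138, 0, 0]
  hand: 0.0854

```text
clock: 2.4
ee_pos: [0.4508, -0.2826, 0.2454]
tool_rot: [0.988, 0.157, 0.0, 0.0]
force: [0.2, -0.0, 0.3]
width: 1.001
gripper_force: 0.0
```

Call:
send_rows:
  commands:
    - [0.0283, -0.0138, 0, 0]
    - [0.0283, -0.0138, 0, 0]
    - [0.0283, -0.0138, 0, 0]
    - [0.0283, -0.0138, 0, 0]
    - [0.0283, -0.0138, 0, 0]
    - [0.0283, -0.0138, 0, 0]
    - [0, 0, 0, -8.5]
    - [0, 0, 0, -8.5]
    - [0, 0, 0, -8.5]
    - [0, 0, 0, -8.5]
    - [0, 0, 0, -8.5]
    - [0, 0, 0, -8.5]

```text
clock: 3.6
ee_pos: [0.5857, -0.1522, 0.2453]
tool_rot: [0.822, 0.57, 0.0, -0.0]
force: [-0.7, 0.5, -0.0]
width: 1.001
gripper_force: 0.0
```

Call:
send_rows:
  commands:
    - [0, 0, 0, -8.5]
    - [0, 0, 0, -8.5]
    - [0, 0, 0, -8.5]
    - [0, 0, 0, -8.5]
    - [0, 0, 0, -8.5]
    - [0, 0, 0, -8.5]
    - [0, 0, 0, -8.5]
    - [0, 0, 0, -8.5]
    - [0, 0, 0, -8.5]
    - [0, 0, 0, -8.5]
    - [0, 0, 0, -8.5]
    - [0, 0, 0, -7.8]

```text
clock: 4.8
ee_pos: [0.5856, -0.1524, 0.2453]
tool_rot: [0.081, 0.997, -0.0, -0.0]
force: [-0.6, 0.2, -0.1]
width: 1.001
gripper_force: 0.0
```

```bash
cat >> h.py <<'E'
def st():
    s=manip.sense();q=s["tool_rot"];from scipy.spatial.transform import Rotation as Ro
    M=Ro.from_quat(q).as_matrix();a=np.degrees(np.arctan2(M[1,0],M[0,0]))
    print("t",round(s["clock"],2),"p",np.round(s["ee_pos"]*1e3,1),"yaw",round(a,2),"zax",np.round(M[:,2],4),"F",np.round(s["force"],1),"M",np.round(s["wrist_torque"],3),"w",round(s["width"]*85.4,1),"g",round(s["gripper_force"],1),"j7",round(s["joints"][6],2))
    return s,M
def to(x,y,z=None):
    s,M=st();d=M.T@(np.array([x,y,s["ee_pos"][2] if z is None else z])-s["ee_pos"]);print("tool shift mm",np.round(d*1e3,1))
E
python3 -c "
from h import *
to(.585,-.1515,.097)"
```

```text
t 4.8 p [ 585.6 -152.4  245.3] yaw 170.73 zax [-0. -0. -1.] F [-0.6  0.2 -0.1] M [ 0.037 -0.018  0.069] w 85.5 g 0.0 j7 1.17
tool shift mm [  0.8   0.7 148.3]
```

Call:
send_rows:
  commands:
    - [0.001, 0.001, 0.03, 0]
    - [0, 0, 0.03, 0]
    - [0, 0, 0.03, 0]
    - [0, 0, 0.03, 0]
    - [0, 0, 0.018, 0]
    - [0, 0, 0.01, 0]
    - [0, 0, 0, 0]
    - [0, 0, 0, 0]

```text
clock: 5.6
ee_pos: [0.5852, -0.1511, 0.0981]
tool_rot: [0.084, 0.996, 0.0, 0.0]
force: [0.4, -0.4, 0.8]
width: 1.001
gripper_force: 0.0
```

Call:
send_rows:
  commands:
    - [0, 0, 0, 0]
    - [0, 0, 0, 0]
    - [0, 0, 0, 0]
    - [0, 0, 0, 0]
    - [0, 0, 0, 0]
    - [0, 0, 0, 0]
    - [0, 0, 0, 0]
    - [0, 0, 0, 0]
  hand: 0.0

```text
clock: 6.4
ee_pos: [0.5849, -0.1513, 0.0975]
tool_rot: [0.084, 0.996, -0.0, 0.0]
force: [-1.3, -1.9, 6.0]
width: 0.175
gripper_force: 58.8
```

```bash
python3 -c "
from h import *
st()"
```

```text
t 6.4 p [ 584.9 -151.3   97.5] yaw 170.39 zax [ 2.e-04 -3.e-04 -1.e+00] F [-1.3 -1.9  6. ] M [-0.663  0.228 -0.   ] w 14.9 g 58.8 j7 1.04
```

Call:
send_rows:
  commands:
    - [0, 0, -0.01, 0]
    - [0, 0, -0.02, 0]
    - [0, 0, -0.03, 0]
    - [0, 0, -0.03, 0]
    - [0, 0, -0.018, 0]
    - [0, 0, -0.01, 0]

```text
clock: 7.0
ee_pos: [0.5851, -0.1508, 0.2172]
tool_rot: [0.084, 0.996, 0.0, 0.001]
force: [0.4, 0.6, -3.3]
width: 0.175
gripper_force: 58.7
```

Call:
send_rows:
  commands:
    - [0.0022, 0.0108, 0, 0]
    - [0.0044, 0.0216, 0, 0]
    - [0.0044, 0.0216, 0, 0]
    - [0.0044, 0.0216, 0, 0]
    - [0.0044, 0.0216, 0, 0]
    - [0.0044, 0.0216, 0, 0]
    - [0.0044, 0.0216, 0, 0]
    - [0.0044, 0.0216, 0, 0]
    - [0.0044, 0.0216, 0, 0]
    - [0.0044, 0.0216, 0, 0]
    - [0.0044, 0.0216, 0, 0]
    - [0.0044, 0.0216, 0, 0]

```text
clock: 8.2
ee_pos: [0.5755, 0.1039, 0.2142]
tool_rot: [0.083, 0.997, -0.0, -0.001]
force: [-0.3, 1.1, -2.0]
width: 0.18
gripper_force: 58.7
```

Call:
send_rows:
  commands:
    - [0.0022, 0.0108, 0, 4.2]
    - [0, 0, 0, 4.1]
    - [0, 0, 0, 4.1]
    - [0, 0, 0, 0]
    - [0, 0, 0, 0]

```text
clock: 8.7
ee_pos: [0.5755, 0.1138, 0.2147]
tool_rot: [0.19, 0.982, -0.0, -0.001]
force: [0.3, 0.1, -2.7]
width: 0.175
gripper_force: 58.7
```

Run:
```python
from h import *
to(.576,.1125)
t=grab("top");s=grab("scene")
a=proj(t,(.576,.1125,.13)).astype(int);b=proj(s,(.576,.1125,.12)).astype(int);print(a,b)
c=lambda f,p:cv2.resize(f["frame"][p[1]-25:p[1]+25,p[0]-25:p[0]+25],(400,400),interpolation=cv2.INTER_CUBIC)
cv2.imwrite("pics/hover.png",np.hstack([c(t,a),c(s,b)]))
```

```text
t 8.7 p [575.5 113.8 214.7] yaw 158.15 zax [-0.0011 -0.     -1.    ] F [ 0.3  0.1 -2.7] M [-0.055  0.014  0.058] w 14.9 g 58.7 j7 0.52
tool shift mm [-0.9 -1.  -0. ]
[287 189] [365 165]
```

View pics/hover.png

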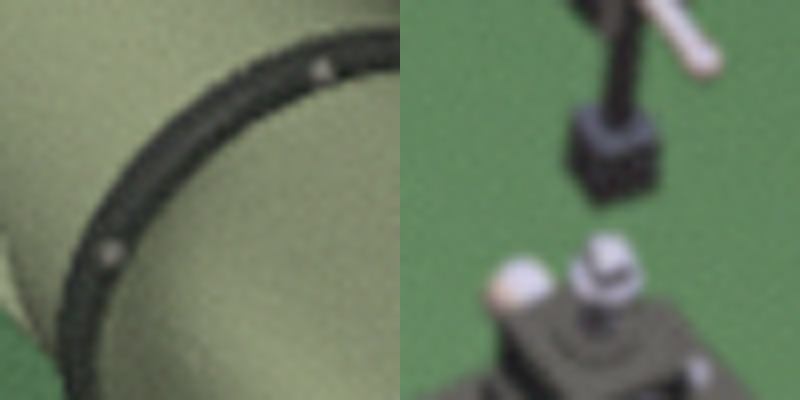

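Run:
```python
from h import *
s=grab("scene")
C=lambda p:np.round([(p[0]-340+.5)*8+400,(p[1]-140+.5)*8])
X=np.array([.5755,.1138,.129])
for a in range(0,360,90):
    w=np.radians(-22+a); d=.0115*np.array([np.cos(w)-np.sin(w),np.sin(w)+np.cos(w),0]); print(C(proj(s,X+d)),C(proj(s,X+d+[0,0,.026])))
print(C(proj(s,X)),C(proj(s,X+[0,0,.05])), "screw", C(proj(s,(.5755,.1138,.099))),C(proj(s,(.5755,.1138,.086))),C(proj(s,(.5755,.1138,.058))))
```

```text
[660. 197.] [667. 138.]
[628. 150.] [634.  92.]
[564. 169.] [570. 111.]
[596. 216.] [602. 158.]
[612. 183.] [624.  69.] screw [605. 248.] [602. 276.] [596. 334.]
```

Call:
send_rows:
  commands:
    - [0, -0.0008, 0.012, 0]
    - [0, 0, 0.012, 0]
    - [0, 0, 0.003, 0]
    - [0, 0, 0.0, 0]
    - [0, 0, 0, 0]

```text
clock: 9.35
ee_pos: [0.5758, 0.1127, 0.1884]
tool_rot: [0.191, 0.982, 0.0, 0.0]
force: [0.2, -0.7, -2.9]
width: 0.176
gripper_force: 58.8
```

Call:
send_rows:
  commands:
    - [0, 0, 0.001, 0]
    - [0, 0, 0.001, 0]
    - [0, 0, 0.001, 0]
    - [0, 0, 0.001, 0]
    - [0, 0, 0, 0]
    - [0, 0, 0, 0]

```text
clock: 9.95
ee_pos: [0.5757, 0.1126, 0.1843]
tool_rot: [0.191, 0.982, 0.0, -0.0]
force: [1.0, -0.1, -1.7]
width: 0.179
gripper_force: 58.7
```

Call:
send_rows:
  commands:
    - [0, 0, 0.001, 0]
    - [0, 0, 0.001, 0]
    - [0, 0, 0, 0]
    - [0, 0, 0, 0]

```text
clock: 10.35
ee_pos: [0.5757, 0.1127, 0.1823]
tool_rot: [0.191, 0.982, 0.0, -0.0]
force: [1.5, 0.1, -2.2]
width: 0.178
gripper_force: 58.8
```

```bash
python3 -c "
from h import *
st()"
```

```text
t 10.35 p [575.7 112.7 182.3] yaw 158.0 zax [-1.e-04  2.e-04 -1.e+00] F [ 1.5  0.1 -2.2] M [ 0.203 -0.103 -0.022] w 15.2 g 58.8 j7 0.49
```

Call:
send_rows:
  commands:
    - [0, 0, 0.001, 0]
    - [0, 0, 0.001, 0]
    - [0, 0, 0.001, 0]
    - [0, 0, 0, 0]
    - [0, 0, 0, 0]

```text
clock: 10.85
ee_pos: [0.5757, 0.1125, 0.1792]
tool_rot: [0.191, 0.982, -0.0, -0.0]
force: [0.1, 0.7, -2.7]
width: 0.176
gripper_force: 58.7
```

Call:
send_rows:
  commands:
    - [0, 0, 0.001, 0]
    - [0, 0, 0.001, 0]
    - [0, 0, 0, 0]
    - [0, 0, 0, 0]

```text
clock: 11.25
ee_pos: [0.5757, 0.1126, 0.1773]
tool_rot: [0.191, 0.982, 0.0, -0.0]
force: [0.3, 0.6, -2.2]
width: 0.174
gripper_force: 58.7
```

```bash
python3 -c "
from h import *
st()"
```

```text
t 11.25 p [575.7 112.6 177.3] yaw 157.99 zax [-1.e-04  1.e-04 -1.e+00] F [ 0.3  0.6 -2.2] M [ 0.095 -0.228 -0.017] w 14.8 g 58.7 j7 0.49
```

Call:
send_rows:
  commands:
    - [0, 0, 0.001, 0]
    - [0, 0, 0.001, 0]
    - [0, 0, 0.001, 0]
    - [0, 0, 0, 0]
    - [0, 0, 0, 0]

```text
clock: 11.75
ee_pos: [0.5757, 0.1126, 0.1743]
tool_rot: [0.191, 0.982, 0.0, -0.0]
force: [0.5, 0.5, 0.0]
width: 0.179
gripper_force: 58.9
```

Call:
send_rows:
  commands:
    - [0, 0, 0.001, 0]
    - [0, 0, 0.0005, 0]
    - [0, 0, 0, 0]
    - [0, 0, 0, 0]

```text
clock: 12.15
ee_pos: [0.5757, 0.1126, 0.1728]
tool_rot: [0.191, 0.982, 0.0, -0.0]
force: [0.9, 0.5, 1.0]
width: 0.175
gripper_force: 59.2
```

```bash
python3 -c "
from h import *
st()"
```

```text
t 12.15 p [575.7 112.6 172.8] yaw 157.99 zax [ 0.e+00  2.e-04 -1.e+00] F [0.9 0.5 1. ] M [ 0.198 -0.134 -0.041] w 14.9 g 59.2 j7 0.49
```

Call:
send_rows:
  commands:
    - [0, 0, 0.0005, 0]
    - [0, 0, 0, 0]
    - [0, 0, 0, 0]

```text
clock: 12.45
ee_pos: [0.5758, 0.1126, 0.1724]
tool_rot: [0.191, 0.982, 0.0, 0.0]
force: [0.3, 1.2, 1.4]
width: 0.18
gripper_force: 59.3
```

Call:
send_rows:
  commands:
    - [0, 0, 0.0005, 0]
    - [0, 0, 0, 0]
    - [0, 0, 0, 0]

```text
clock: 12.75
ee_pos: [0.5757, 0.1126, 0.1718]
tool_rot: [0.191, 0.982, 0.0, -0.0]
force: [0.5, 1.2, 1.9]
width: 0.179
gripper_force: 59.4
```

```bash
python3 -c "
from h import *
st()"
```

```text
t 12.75 p [575.7 112.6 171.8] yaw 157.99 zax [-0.e+00  1.e-04 -1.e+00] F [0.5 1.2 1.9] M [ 0.2   -0.074 -0.077] w 15.3 g 59.4 j7 0.48
```

Call:
send_rows:
  commands:
    - [0, 0.0005, 0.0005, 0]
    - [0, 0.0005, 0, 0]
    - [0, 0, 0, 0]
    - [0, 0, 0, 0]

```text
clock: 13.15
ee_pos: [0.5761, 0.1135, 0.1713]
tool_rot: [0.191, 0.982, 0.0, -0.0]
force: [-0.9, 0.0, 3.2]
width: 0.175
gripper_force: 59.7
```

```bash
python3 -c "
from h import *
st();[grab('top') for _ in range(2)];st();grab('top');st()"
```

```text
t 13.15 p [576.1 113.5 171.3] yaw 158.0 zax [-1.e-04  0.e+00 -1.e+00] F [-0.9  0.   3.2] M [-0.016  0.109 -0.001] w 14.9 g 59.7 j7 0.48
t 13.25 p [576.1 113.5 171.3] yaw 157.99 zax [-0.e+00  1.e-04 -1.e+00] F [-1.   0.6  4. ] M [-0.054  0.1   -0.063] w 15.0 g 59.7 j7 0.48
t 13.3 p [576.1 113.5 171.3] yaw 157.99 zax [-1.e-04  1.e-04 -1.e+00] F [-0.9 -0.3  4.3] M [-0.087  0.098 -0.013] w 15.2 g 59.7 j7 0.48
```

Call:
send_rows:
  commands:
    - [0.0005, 0, 0.0004, 0]
    - [0, 0, 0, 0]
    - [0, 0, 0, 0]
    - [0, 0, 0, 0]

```text
clock: 13.7
ee_pos: [0.5757, 0.1138, 0.171]
tool_rot: [0.191, 0.982, 0.0, 0.0]
force: [0.2, 0.2, 4.8]
width: 0.178
gripper_force: 59.9
```

```bash
cat >> h.py <<'E'
def av(n=5):
    F=[];M=[]
    for _ in range(n):
        grab('scene');s=manip.sense();F.append(s['force']);M.append(s['wrist_torque'])
    st();print("avg F",np.round(np.mean(F,0),2),"M",np.round(np.mean(M,0),3))
E
python3 -c "
from h import *
av()"
```

```text
t 13.95 p [575.7 113.8 171. ] yaw 158.0 zax [ 1.e-04  2.e-04 -1.e+00] F [0.3 0.4 4.8] M [0.074 0.029 0.007] w 15.1 g 59.9 j7 0.48
avg F [-0.41  0.09  5.12] M [ 0.08   0.057 -0.046]
```

Run:
```python
from h import *
m=np.mean([grab("scene")["frame"].astype(float) for _ in range(4)],0).astype(np.uint8)
cv2.imwrite("pics/fit.png",cv2.resize(m[140:200,330:400],(700,600),interpolation=cv2.INTER_CUBIC))
```

```text
(no output)
```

View pics/fit.png

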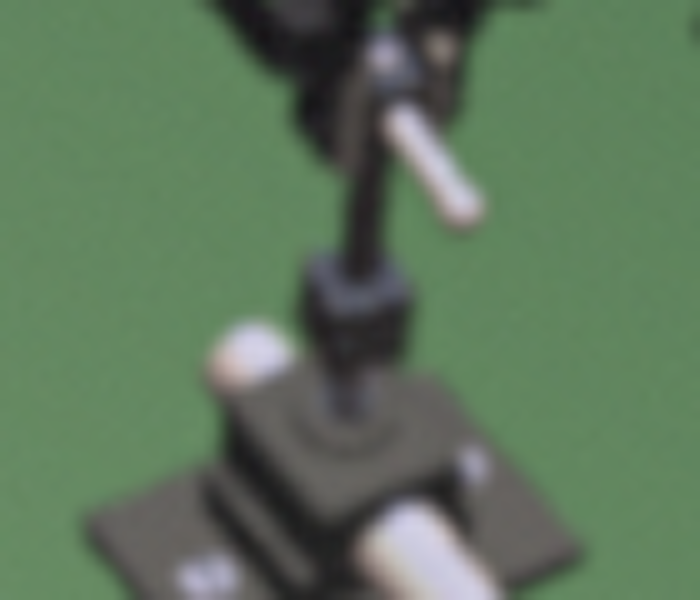

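The socket sits on the collar at crop (345,370), with the screw shank upright below it and nothing tilted. I start turning, following the thread feed.

Call:
send_rows:
  commands:
    - [0, 0, 0.0001, 4]
    - [0, 0, 0.0001, 4]
    - [0, 0, 0.0001, 4]
    - [0, 0, 0.0001, 4]
    - [0, 0, 0.0001, 4]
    - [0, 0, 0, 0]

```text
clock: 14.75
ee_pos: [0.5755, 0.1141, 0.1705]
tool_rot: [0.359, 0.933, 0.0, -0.0]
force: [-0.0, 1.5, 5.6]
width: 0.175
gripper_force: 59.8
```

```bash
python3 -c "
from h import *
av()"
```

```text
t 15.0 p [575.6 113.9 170.4] yaw 138.07 zax [-0.e+00  6.e-04 -1.e+00] F [-1.1  2.3  5.9] M [ 0.66   0.276 -0.02 ] w 15.4 g 59.8 j7 0.21
avg F [-0.85  1.74  5.35] M [0.577 0.256 0.002]
```

Call:
send_rows:
  commands:
    - [0.0003, 0.0002, 0, 0]
    - [0.0003, 0.0002, 0, 0]
    - [0, 0, 0, 0]

```text
clock: 15.3
ee_pos: [0.5754, 0.1145, 0.1704]
tool_rot: [0.358, 0.934, 0.0, -0.0]
force: [-0.9, 1.4, 5.3]
width: 0.178
gripper_force: 59.8
```

```bash
python3 -c "
from h import *
av(4)"
```

```text
t 15.5 p [575.4 114.4 170.4] yaw 138.02 zax [-1.e-04  2.e-04 -1.e+00] F [-0.1  1.4  4.1] M [ 0.461  0.274 -0.053] w 15.1 g 59.7 j7 0.2
avg F [-0.79  1.31  4.8 ] M [0.442 0.29  0.003]
```

Call:
send_rows:
  commands:
    - [0.0004, 0.0002, 0.0001, 0]
    - [0.0004, 0.0002, 0, 0]
    - [0, 0, 0, 0]

```text
clock: 15.8
ee_pos: [0.5751, 0.1151, 0.1703]
tool_rot: [0.358, 0.934, -0.0, -0.0]
force: [0.5, -0.2, 4.5]
width: 0.178
gripper_force: 59.8
```

```bash
python3 -c "
from h import *
av(4)"
```

```text
t 16.0 p [575.1 115.1 170.3] yaw 137.99 zax [-1.e-04 -0.e+00 -1.e+00] F [-0.8  1.   4.2] M [0.155 0.257 0.09 ] w 14.9 g 59.7 j7 0.2
avg F [-0.99  0.84  4.53] M [0.176 0.272 0.017]
```

Call:
send_rows:
  commands:
    - [0.0004, -0.0001, 0.0002, 0]
    - [0.0004, -0.0001, 0.0002, 0]
    - [0, 0, 0, 0]

```text
clock: 16.3
ee_pos: [0.5746, 0.1155, 0.1701]
tool_rot: [0.358, 0.934, 0.0, 0.0]
force: [-0.3, -0.3, 6.8]
width: 0.177
gripper_force: 60.1
```

```bash
python3 -c "
from h import *
av(4)"
```

```text
t 16.5 p [574.6 115.5 170.1] yaw 137.99 zax [ 6.e-04 -1.e-04 -1.e+00] F [-1.  -0.5  6.4] M [-0.06  -0.011  0.021] w 15.2 g 60.1 j7 0.2
avg F [-0.1  -0.27  6.29] M [-0.071 -0.03   0.043]
```

Call:
send_rows:
  commands:
    - [0, 0, 0.0001, 4]
    - [0, 0, 0.0001, 4]
    - [0, 0, 0.0001, 4]
    - [0, 0, 0, 0]

```text
clock: 16.9
ee_pos: [0.5747, 0.1156, 0.1698]
tool_rot: [0.455, 0.89, 0.0, 0.0]
force: [0.2, -0.5, 5.7]
width: 0.175
gripper_force: 60.0
```

```bash
python3 -c "
from h import *
av(4)"
```

```text
t 17.1 p [574.7 115.5 169.8] yaw 125.98 zax [ 8.e-04  1.e-04 -1.e+00] F [0.7 0.2 6.3] M [ 0.018 -0.034 -0.017] w 15.2 g 60.0 j7 0.04
avg F [ 0.17 -0.49  6.24] M [-0.002 -0.086 -0.044]
```

Call:
send_rows:
  commands:
    - [0, 0, 0.0001, 4]
    - [0, 0, 0.0001, 4]
    - [0, 0, 0.0001, 4]
    - [0, 0, 0, 0]

```text
clock: 17.5
ee_pos: [0.5747, 0.1156, 0.1696]
tool_rot: [0.546, 0.838, 0.0, 0.0]
force: [0.1, 0.4, 6.0]
width: 0.177
gripper_force: 60.0
```

```bash
python3 -c "
from h import *
av(4)"
```

```text
t 17.7 p [574.8 115.6 169.6] yaw 113.98 zax [ 1.e-03  2.e-04 -1.e+00] F [0.  0.7 6.5] M [ 0.082 -0.235 -0.025] w 15.0 g 60.1 j7 -0.12
avg F [0.62 0.19 6.32] M [ 0.056 -0.201 -0.057]
```

Call:
send_rows:
  commands:
    - [0, 0, 0.0001, 3]
    - [0, 0, 0.0001, 3]
    - [0, 0, 0, 0]

```text
clock: 18.0
ee_pos: [0.5748, 0.1157, 0.1694]
tool_rot: [0.589, 0.808, 0.0, 0.0]
force: [1.5, 0.5, 6.6]
width: 0.177
gripper_force: 60.1
```

```bash
python3 -c "
from h import *
av(6)"
```

```text
t 18.3 p [574.8 115.6 169.4] yaw 107.99 zax [ 1.2e-03  3.0e-04 -1.0e+00] F [ 0.6 -0.   6.2] M [ 0.134 -0.249 -0.023] w 15.3 g 60.1 j7 -0.2
avg F [0.57 0.14 6.73] M [ 0.095 -0.238 -0.01 ]
```

Call:
send_rows:
  commands:
    - [0, 0, 0.0001, 2]
    - [0, 0, 0.0001, 2]
    - [0, 0, 0, 0]

```text
clock: 18.6
ee_pos: [0.5748, 0.1157, 0.1692]
tool_rot: [0.616, 0.788, 0.0, 0.0]
force: [0.8, -0.2, 7.9]
width: 0.178
gripper_force: 60.2
```

```bash
python3 -c "
from h import *
av(6)"
```

```text
t 18.9 p [574.8 115.6 169.2] yaw 103.99 zax [ 1.2e-03  2.0e-04 -1.0e+00] F [0.3 1.8 7.5] M [ 0.126 -0.236  0.009] w 15.4 g 60.2 j7 -0.26
avg F [0.84 0.62 7.69] M [ 0.112 -0.238  0.021]
```

Call:
send_rows:
  commands:
    - [0, 0, 0, 2]
    - [0, 0, 0, 2]
    - [0, 0, 0, 0]

```text
clock: 19.2
ee_pos: [0.5749, 0.1157, 0.1692]
tool_rot: [0.643, 0.766, 0.001, 0.0]
force: [0.6, 1.3, 6.8]
width: 0.174
gripper_force: 60.1
```

```bash
python3 -c "
from h import *
av(6)"
```

```text
t 19.5 p [574.9 115.6 169.2] yaw 99.99 zax [ 1.3e-03  3.0e-04 -1.0e+00] F [1.1 0.4 6.1] M [ 0.101 -0.307  0.034] w 15.1 g 60.1 j7 -0.31
avg F [1.08 0.69 7.13] M [ 0.114 -0.324  0.018]
```

Call:
send_rows:
  commands:
    - [0, 0, 0.0001, 2]
    - [0, 0, 0, 2]
    - [0, 0, 0, 0]

```text
clock: 19.8
ee_pos: [0.575, 0.1158, 0.1692]
tool_rot: [0.67, 0.743, 0.001, 0.001]
force: [1.8, 0.7, 6.6]
width: 0.177
gripper_force: 60.1
```

```bash
python3 -c "
from h import *
av(6)"
```

```text
t 20.1 p [575.  115.7 169.2] yaw 95.99 zax [ 1.7e-03  5.0e-04 -1.0e+00] F [2.  0.2 6.5] M [ 0.295 -0.552  0.079] w 14.8 g 60.1 j7 -0.36
avg F [1.79 0.81 7.56] M [ 0.249 -0.547  0.02 ]
```

Call:
send_rows:
  commands:
    - [0.0001, 0.0005, 0, 0]
    - [0.0002, 0.0004, 0, 0]
    - [0, 0, 0, 2]
    - [0, 0, 0.0001, 2]
    - [0, 0, 0, 0]

```text
clock: 20.6
ee_pos: [0.5757, 0.1159, 0.1691]
tool_rot: [0.695, 0.719, 0.0, 0.0]
force: [0.5, -0.0, 8.3]
width: 0.178
gripper_force: 60.4
```

```bash
python3 -c "
from h import *
av(6)"
```

```text
t 20.9 p [575.7 115.9 169.1] yaw 91.99 zax [ 1.3e-03  2.0e-04 -1.0e+00] F [0.3 0.3 8.5] M [-0.046 -0.121  0.014] w 14.7 g 60.4 j7 -0.41
avg F [ 0.35 -0.07  8.36] M [-0.024 -0.13   0.044]
```

Call:
send_rows:
  commands:
    - [0, 0, 0, 2]
    - [0, 0, 0, 1]
    - [0, 0, 0, 0]

```text
clock: 21.2
ee_pos: [0.5757, 0.1159, 0.1691]
tool_rot: [0.713, 0.701, 0.0, 0.001]
force: [0.7, -0.9, 8.4]
width: 0.18
gripper_force: 60.3
```

```bash
python3 -c "
from h import *
av(6)"
```

```text
t 21.5 p [575.8 115.9 169.1] yaw 89.0 zax [ 0.0014  0.     -1.    ] F [ 0.4 -0.6  8.4] M [-0.122 -0.289  0.2  ] w 15.2 g 60.4 j7 -0.45
avg F [ 0.85 -0.41  8.6 ] M [-0.11  -0.272  0.227]
```

Wrist torque jumped from 0.04 to 0.23 N m, so the screw has nipped. I stop, relax the key to mid-play and lift straight off.

Call:
send_rows:
  commands:
    - [0, 0, 0, -2]
    - [0, 0, 0, -2]
    - [0, 0, 0, -2]
    - [0, 0, 0, 0]

```text
clock: 21.9
ee_pos: [0.5757, 0.1159, 0.1691]
tool_rot: [0.675, 0.738, 0.001, 0.0]
force: [0.7, -1.5, 8.7]
width: 0.176
gripper_force: 60.4
```

```bash
python3 -c "
from h import *
av(6)"
```

```text
t 22.2 p [575.7 115.9 169.1] yaw 94.99 zax [ 1.3e-03  1.0e-04 -1.0e+00] F [ 1.1 -0.6  8.6] M [-0.068 -0.148 -0.036] w 15.0 g 60.4 j7 -0.38
avg F [ 0.32 -0.31  8.64] M [-0.042 -0.155 -0.033]
```

Call:
send_rows:
  commands:
    - [0, 0, -0.001, 0]
    - [0, 0, -0.001, 0]
    - [0, 0, -0.001, 0]
    - [0, 0, -0.001, 0]
    - [0, 0, -0.001, 0]
    - [0, 0, 0, 0]
    - [0, 0, 0, 0]

```text
clock: 22.9
ee_pos: [0.5752, 0.116, 0.1737]
tool_rot: [0.676, 0.737, -0.0, -0.0]
force: [0.3, -0.4, -2.6]
width: 0.176
gripper_force: 58.7
```

```bash
python3 -c "
from h import *
av(4)"
```

```text
t 23.1 p [575.2 116.  173.7] yaw 94.99 zax [-2.e-04  1.e-04 -1.e+00] F [ 0.2  0.1 -2.4] M [ 0.023 -0.016 -0.017] w 15.3 g 58.7 j7 -0.37
avg F [-0.25 -0.18 -2.07] M [ 0.011 -0.    -0.005]
```

Call:
send_rows:
  commands:
    - [0, 0, -0.003, 0]
    - [0, 0, -0.003, 0]
    - [0, 0, -0.003, 0]
    - [0, 0, -0.003, 0]
    - [0, 0, -0.005, 0]
    - [0, 0, -0.01, 0]
    - [0, 0, -0.01, 0]
    - [0, 0, -0.01, 0]
    - [0, 0, 0, 0]

```text
clock: 24.0
ee_pos: [0.5758, 0.1161, 0.2224]
tool_rot: [0.676, 0.737, 0.001, 0.001]
force: [-0.6, 0.8, -3.0]
width: 0.177
gripper_force: 58.8
```

Run:
```python
from h import *
to(.5849,-.1513)
m=np.mean([grab("scene")["frame"].astype(float) for _ in range(4)],0).astype(np.uint8)
cv2.imwrite("pics/after.png",cv2.resize(m[140:200,330:400],(700,600),interpolation=cv2.INTER_CUBIC))
f=grab("scene")
for z in(.058,.086,.099): print(z,(proj(f,(.5752,.115,z))-[330,140]+.5)*10)
```

```text
t 24.0 p [575.8 116.1 222.4] yaw 94.99 zax [ 2.2e-03  7.0e-04 -1.0e+00] F [-0.6  0.8 -3. ] M [-0.048  0.006  0.056] w 15.1 g 58.8 j7 -0.35
tool shift mm [-2.672e+02 -1.420e+01 -2.000e-01]
0.058 [347.36038872 414.12051333]
0.086 [355.02146788 341.60299826]
0.099 [358.66082517 307.1656983 ]
```

View pics/after.png

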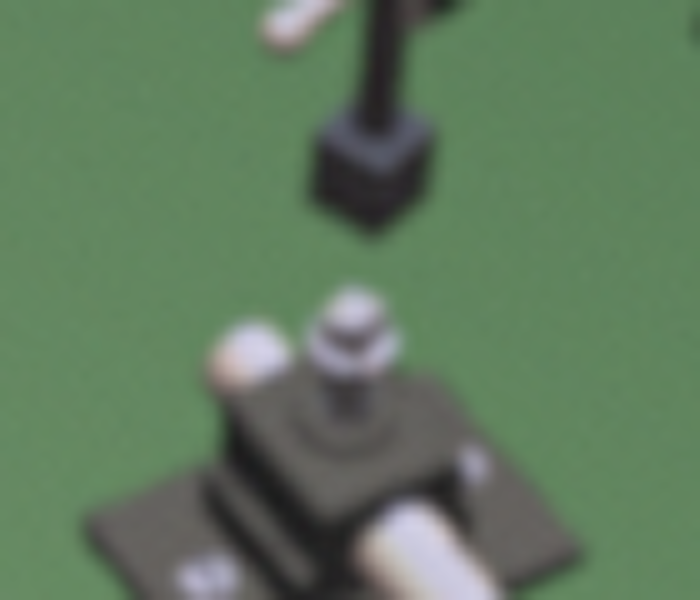

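The screw stands upright: head top at crop (357,305) and collar at (355,342), both within 2 px of the vertical prediction. Now I carry the key back.

Call:
send_rows:
  commands:
    - [0, 0, 0, -8.4]
    - [0, 0, 0, -8.4]
    - [0, 0, 0, -8.4]
    - [0, 0, 0, -8.4]
    - [0, 0, 0, -8.4]
    - [0, 0, 0, -8.4]
    - [0, 0, 0, -8.4]
    - [0, 0, 0, -8.4]
    - [0, 0, 0, -8.2]
    - [0, 0, 0, 0]

```text
clock: 25.25
ee_pos: [0.5752, 0.1157, 0.2203]
tool_rot: [0.083, 0.997, 0.0, -0.0]
force: [0.0, -0.4, -2.5]
width: 0.176
gripper_force: 58.7
```

Call:
send_rows:
  commands:
    - [-0.0022, -0.0108, 0, 0]
    - [-0.0044, -0.0216, 0, 0]
    - [-0.0044, -0.0216, 0, 0]
    - [-0.0044, -0.0216, 0, 0]
    - [-0.0044, -0.0216, 0, 0]
    - [-0.0044, -0.0216, 0, 0]
    - [-0.0044, -0.0216, 0, 0]
    - [-0.0044, -0.0216, 0, 0]
    - [-0.0044, -0.0216, 0, 0]
    - [-0.0044, -0.0216, 0, 0]
    - [-0.0044, -0.0216, 0, 0]
    - [-0.0044, -0.0216, 0, 0]

```text
clock: 26.45
ee_pos: [0.5833, -0.1392, 0.2206]
tool_rot: [0.086, 0.996, -0.0, -0.0]
force: [0.2, 0.0, -2.0]
width: 0.177
gripper_force: 58.8
```

Call:
send_rows:
  commands:
    - [-0.003, -0.0138, 0, 0]
    - [0, 0, 0, 0]
    - [0, 0, 0, 0]

```text
clock: 26.75
ee_pos: [0.5843, -0.1511, 0.2207]
tool_rot: [0.084, 0.996, 0.0, -0.0]
force: [0.3, 0.7, -2.4]
width: 0.176
gripper_force: 58.8
```

Run:
```python
from h import *
to(.5849,-.1513,.0975)
t=grab("scene")
cv2.imwrite("pics/over.png",cv2.resize(t["frame"][190:260,260:330],(560,560),interpolation=cv2.INTER_CUBIC))
print([(proj(t,(.585,-.1515,z))-[260,190]+.5)*8 for z in (.04,.135,.16)])
```

```text
t 26.75 p [ 584.3 -151.1  220.7] yaw 170.32 zax [-1.e-04  6.e-04 -1.e+00] F [ 0.3  0.7 -2.4] M [ 0.037 -0.     0.009] w 15.1 g 58.8 j7 1.15
tool shift mm [ -0.7  -0.2 123.2]
[array([277.97966908, 437.50639854]), array([268.26312209, 242.91047461]), array([265.50515456, 187.78584668])]
```

View pics/over.png

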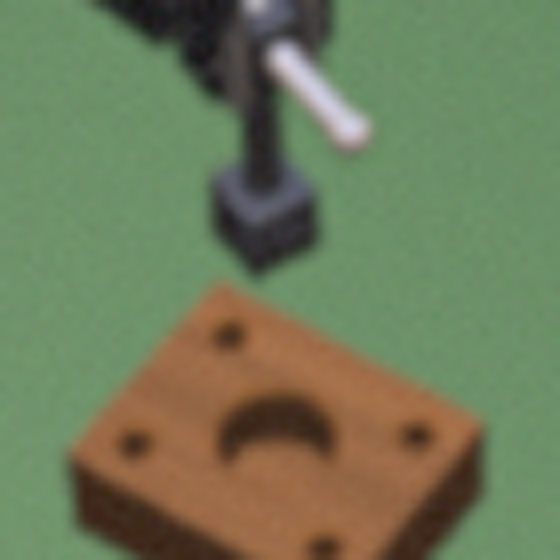

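The hole centre is at crop (277,437), matching its predicted position under the vertical key. Lowering now.

Call:
send_rows:
  commands:
    - [-0.0004, 0, 0.02, 0]
    - [0, 0, 0.03, 0]
    - [0, 0, 0.03, 0]
    - [0, 0, 0.01, 0]
    - [0, 0, 0, 0]
    - [0, 0, 0, 0]

```text
clock: 27.4
ee_pos: [0.5853, -0.1511, 0.132]
tool_rot: [0.084, 0.996, 0.0, 0.001]
force: [-0.3, -0.1, -1.2]
width: 0.179
gripper_force: 58.8
```

Call:
send_rows:
  commands:
    - [0, 0, 0.005, 0]
    - [0, 0, 0.005, 0]
    - [0, 0, 0.005, 0]
    - [0, 0, 0, 0]
    - [0, 0, 0, 0]

```text
clock: 27.9
ee_pos: [0.5848, -0.1515, 0.1157]
tool_rot: [0.084, 0.996, 0.0, -0.0]
force: [-0.1, -0.1, -2.0]
width: 0.176
gripper_force: 58.8
```

Call:
send_rows:
  commands:
    - [0, 0, 0.004, 0]
    - [0, 0, 0.003, 0]
    - [0, 0, 0.002, 0]
    - [0, 0, 0.001, 0]
    - [0, 0, 0, 0]
    - [0, 0, 0, 0]

```text
clock: 28.5
ee_pos: [0.5848, -0.1515, 0.1058]
tool_rot: [0.084, 0.996, 0.0, 0.0]
force: [0.1, -0.5, -3.0]
width: 0.179
gripper_force: 58.8
```

```bash
python3 -c "
from h import *
av(3)"
```

```text
t 28.65 p [ 584.8 -151.6  105.8] yaw 170.39 zax [ 1.e-04  0.e+00 -1.e+00] F [-0.5  0.1 -2.6] M [-0.027 -0.035 -0.013] w 15.2 g 58.8 j7 1.05
avg F [ 0.17 -0.   -2.42] M [-0.015 -0.023  0.015]
```

In the hole with no contact; about 9 mm more to the floor.

Call:
send_rows:
  commands:
    - [0, 0, 0.003, 0]
    - [0, 0, 0.002, 0]
    - [0, 0, 0.001, 0]
    - [0, 0, 0.001, 0]
    - [0, 0, 0.001, 0]
    - [0, 0, 0, 0]
    - [0, 0, 0, 0]

```text
clock: 29.35
ee_pos: [0.5847, -0.1515, 0.0977]
tool_rot: [0.084, 0.996, 0.0, -0.0]
force: [-1.7, -0.9, -2.5]
width: 0.176
gripper_force: 59.0
```

Call:
send_rows:
  commands:
    - [0, 0, 0.0005, 0]
    - [0, 0, 0.0005, 0]
    - [0, 0, 0, 0]
    - [0, 0, 0, 0]

```text
clock: 29.75
ee_pos: [0.585, -0.1516, 0.0975]
tool_rot: [0.084, 0.996, -0.0, 0.0]
force: [-3.0, 0.1, 11.4]
width: 0.178
gripper_force: 60.9
```

Floor contact. Release and lift away.

Call:
send_rows:
  commands:
    - [0, 0, -0.0005, 0]
    - [0, 0, 0, 0]
    - [0, 0, 0, 0]
    - [0, 0, 0, 0]
    - [0, 0, 0, 0]
    - [0, 0, 0, 0]
    - [0, 0, 0, 0]
    - [0, 0, 0, 0]
  hand: 0.0854

```text
clock: 30.55
ee_pos: [0.5847, -0.1515, 0.0972]
tool_rot: [0.084, 0.996, 0.0, -0.0]
force: [0.3, -0.2, -0.4]
width: 1.001
gripper_force: 0.0
```

Call:
send_rows:
  commands:
    - [0, 0, -0.005, 0]
    - [0, 0, -0.01, 0]
    - [0, 0, -0.03, 0]
    - [0, 0, -0.04, 0]
    - [0, 0, -0.04, 0]
    - [0, 0, -0.04, 0]
    - [0.04, 0, 0, 0]
    - [0.04, 0, 0, 0]
    - [0.04, 0, 0, 0]
    - [0.04, 0, 0, 0]
    - [0, 0, 0, 0]
    - [0, 0, 0, 0]

```text
clock: 31.75
ee_pos: [0.4271, -0.1251, 0.2632]
tool_rot: [0.084, 0.996, -0.0, 0.001]
force: [0.4, -0.2, 0.4]
width: 0.999
gripper_force: 0.0
```

Run:
```python
from h import *
st()
t=grab("scene");u=grab("top")
c=lambda f,x,y:cv2.resize(f["frame"][y-30:y+30,x-40:x+40],(400,300),interpolation=cv2.INTER_CUBIC)
cv2.imwrite("pics/end.png",np.vstack([np.hstack([c(t,295,240),c(t,365,185)]),np.hstack([c(u,382,188),c(u,289,192)])]))
```

```text
t 31.75 p [ 427.1 -125.1  263.2] yaw 170.38 zax [ 1.4e-03 -9.0e-04 -1.0e+00] F [ 0.4 -0.2  0.4] M [ 0.015 -0.034  0.009] w 85.3 g 0.0 j7 1.07
```

View pics/end.png

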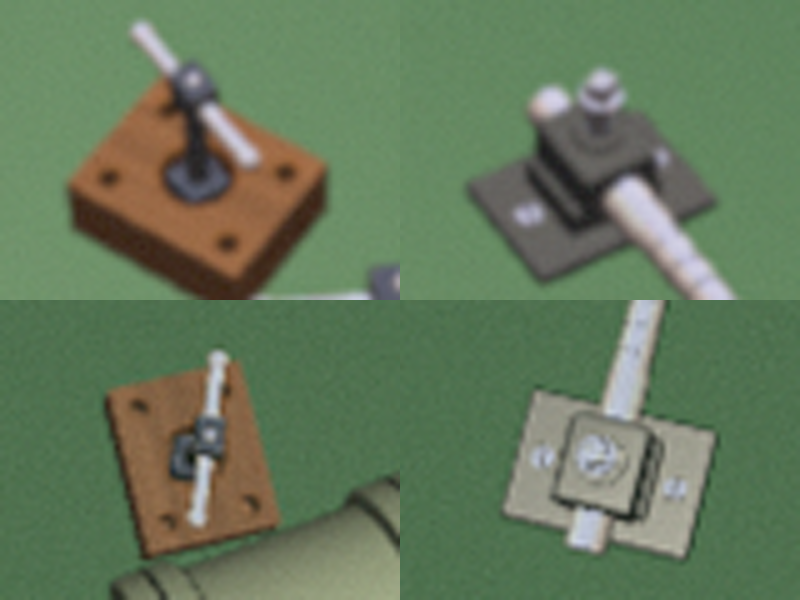

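The final pictures show the key upright in its hole (scene crop (195,150)), the screw upright and the arm clear of everything. Handing in.

```bash
python3 -c "
from h import *
print(workorder.job_done())"
```

```text
the job is handed in; nothing more can be done
None
```

The job is handed in at about 32 s of the 72 s allowed, but no verdict came back. The screw was squared and turned until the wrist torque jumped to about 0.23 N m, the key is standing back in its hole, and the arm touched none of the bystanders.

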